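Lay the sampling tools in the kit tray in order of use

ROBOT

A 6-joint arm with a two-finger parallel gripper is mounted at the origin on the work surface. World frame = base frame: x ahead of the robot, y to its left, z up, the work surface at z = 0. Lengths are in m, angles in rad, forces in N, time in s.
With the tool pointing down it reaches from about 0.35 to 0.85 m from the base axis. Payload 8.1 kg.
Tool frame: the origin (TCP) lies midway between the tips of the shut fingers; the grasp point (between the pads) lies 19 mm behind it; z points along the fingers, y is the line along which they close (so a half turn about z gives the same grasp; the last joint's range is limited). The gripper opens to 93 mm and grips with 3 to 60 N. Pads are 15 mm wide; open, the fingers measure 128 mm over their backs; the gripper's body (75 mm by 188 mm) begins 65 mm behind the grasp point.
Start: joints at [1.16, 0.13, 1.488, -0, 1.523, -0.085], TCP at [0.192, 0.568, 0.219] pointing down, gripper open.
Joint ranges: [-2.96, 2.96], [-0.89, 2.26], [0.02, 2.5], [-1.34, 4.48], [0, 2.73], [-2.66, 2.66]. Speed limits (rad/s): [2.39, 2.39, 2.79, 3.14, 3.14, 3.14].

INTERFACE

Orientations are given as a rotation vector (axis times angle).
In Python, from plant import read_state, read_camera, camera_model, close_job gives the robot as it stands. The module is installed in compiled form; this text tells all that it offers.
- The arm moves only by the tool carry_out, never from a script. Its argument "moves" is a list of rows, each an object of numbers: "jaw": the finger opening in m, from 0 to 0.093; "dx", "dy", "dz": the shift along the tool's x, y, z in m; "yaw": the turn about the tool's z in rad. In form: [{"jaw": .., "dx": .., "dy": .., "dz": .., "yaw": ..}, ...]. A call has 1 to 8 rows; each row shifts and turns the commanded pose from where the row before left it, along the tool's axes as they then stand; what a row does not reach is not made up. A row lasts 1/8 s, in which the tool goes at most 62.5 mm and 10.7 degrees, less where a joint would pass 70% of its speed; a pose out of reach is approached as far as the arm can. A call is refused whole if a number of a shift passes 0.0625 or a number of a turn 0.188, either way. A call with a gripper value outside its range is refused whole. The fingers move at their own pace and stop on an object; "grip_force" is the grip in N (left out, the last holds). Time passes only in rows, so rows that do not move let the fingers close. It gives the time, the measured TCP pose, the force, the opening and the grip force at its end, in the units of the state.
- read_state(): the state, without advancing time (a new reading comes with each control period).
- read_camera(name): name is "scene" or "side" or "wrist"; returns the picture (420x560x3 uint8, red, green, blue); there is no depth.
- camera_model(name): a dict with "camera_matrix" (3x3 intrinsics, pixels), "view" (4x4, takes a point from world to camera coordinates). Camera axes: x right, y up, looking along -z (the intrinsics and any distortion apply to the point x, -y, -z); pixel columns grow to the right and rows downward; lengths in m; the calibration is good to about 2 mm. The wrist camera is an equidistant fisheye: a pixel r from the principal point sees the ray r / f radians off the axis. A picture is of the moment at which its call begins: read the wrist's pose just before it. camera_model takes no time and is no camera call; for the wrist camera it gives the pose at the moment of the call.
- close_job(): hands the job in; it is judged then, once.
The state is a dict: "t": time; "q": joint angles; "dq": joint speeds; "joint_torque": joint torques, N m; "tool_pos": TCP position; "orientation": TCP orientation; "force": force on the tool from outside, world axes, zero at the start; "wrist_torque": the same for the moment, N m; "opening": finger opening in m; "gripper_force": force on a finger pad.
Only numpy, scipy, OpenCV 4.12 (cv2) and the standard library are available. Lean on these libraries where they do the work, as an engineer would, in place of code of your own. Each camera call takes 0.05 s, during which the arm holds its last target. There are 200 camera calls.

TASK

Finish laying the sampling kit: the tools lie side by side in the tray's three lanes in their order of use, beginning at the end of the tray where the open white dish stands: spoon, spatula (already in the middle lane), then the thermometer probe at the end by the lidded box. Lay the spoon and the probe down flat, each within its own lane and the same way round as the spatula, handle towards the robot; do not drop them. Leave the spatula, the fork, the dish and the lidded box where they are.

Things in the scene. Friction and masses are not known exactly. Their poses are not given: they have to be found in the camera images.
- tray: Steel tray, fixed, 240 (x) by 250 (y) mm; walls 16 high, 4 thick; floor 3 mm thick. Origin: centre of its underside; x points away from the robot along the lanes, y to its left; yaw up to 0.3 rad. Three lanes 70 mm wide centred at y = 76, 0, -76 mm, parted by ribs 6 mm thick, top 12 mm above the underside, standing only near the lanes' ends (|x| 66 to 116 mm): the middle is clear for fingers.
- spoon_grip (a point): Sampling spoon, 180 mm long: black handle 110 long, 16 wide, 14 mm high with a small steel round bowl 38 mm across and 13 mm high at the far end. This point: near its balance point, half-way up the handle, 65 mm from the handle's end and 115 mm from the tip. Axes: x from handle to working end, z up; underside 7 mm below this point.
- spoon_tip (a point): Far end of the spoon's bowl, 115 mm along x from spoon_grip, at the same height.
- probe_grip (a point): Thermometer probe, 180 mm long: grey body 95 long, 22 wide, 14 mm high with a small display, and a thin steel stem 4.4 mm thick. This point: near its balance point, half-way up the body, 55 mm from the body's end and 125 mm from the stem's tip. Axes: x from handle to working end, z up; underside 7 mm below this point.
- probe_tip (a point): Tip of the probe's stem, 125 mm along x from probe_grip, at the same height.
- spatula_grip (a point): Spatula already lying in the middle lane: same handle as the spoon, flat steel blade 30 mm wide, 180 mm long. This point lies as on the spoon. Stays there. Axes: x from handle to working end, z up; underside 7 mm below this point.
- spatula_tip (a point): Far end of the spatula's blade, 115 mm along x from spatula_grip, at the same height.
- fork_grip (a point): Fork lying among the loose tools, not part of this kit: same handle as the spoon, three steel tines, 180 mm long. This point lies as on the spoon. Not to be moved. Axes: x from handle to working end, z up; underside 7 mm below this point.
- dish_center (a point): Open white ceramic dish, 80 by 130 mm, 45 mm high, standing on the far side of the tray behind one end lane (left or right). This point: its centre, 22 mm up. It marks the end where the order of use begins.
- lidbox_center (a point): Glass food box with a grey lid, 80 by 130 mm, 58 mm high, standing on the far side of the tray behind the other end lane. This point: its centre, 29 mm up.
There are look-alikes about, which are no part of the job. Leave any purple or yellow look-alike of the part that bears spoon_grip alone.

How it is judged:
At the end, for the whole second after the job is handed in: Spoon in the end lane on the dish's side, probe in the other, spatula in the middle; each flat on the tray floor (within 6 mm, 0.2 rad), tip 60 to 118 mm beyond the tray's middle, handle point within 28 mm and tip within 34 mm of its lane's centre line (((y of dish_center in the frame of tray above 0 m and y of spoon_grip in the frame of tray between 0.048 and 0.104 m and y of spoon_tip in the frame of tray between 0.042 and 0.11 m and x of spoon_tip in the frame of tray between 0.06 and 0.118 m and z of spoon_grip in the frame of tray between 0.004 and 0.016 m and angle between each of spoon_grip, probe_grip's own z axis and vertical below 0.2 rad and y of probe_grip in the frame of tray between -0.104 and -0.048 m and y of probe_tip in the frame of tray between -0.11 and -0.042 m and x of probe_tip in the frame of tray between 0.06 and 0.118 m and z of probe_grip in the frame of tray between 0.004 and 0.016 m) or (y of dish_center in the frame of tray below 0 m and y of spoon_grip in the frame of tray between -0.104 and -0.048 m and y of spoon_tip in the frame of tray between -0.11 and -0.042 m and x of spoon_tip in the frame of tray between 0.06 and 0.118 m and z of spoon_grip in the frame of tray between 0.004 and 0.016 m and angle between each of spoon_grip, probe_grip's own z axis and vertical below 0.2 rad and y of probe_grip in the frame of tray between 0.048 and 0.104 m and y of probe_tip in the frame of tray between 0.042 and 0.11 m and x of probe_tip in the frame of tray between 0.06 and 0.118 m and z of probe_grip in the frame of tray between 0.004 and 0.016 m)) and y of spatula_grip in the frame of tray between -0.028 and 0.028 m and y of spatula_tip in the frame of tray between -0.034 and 0.034 m and x of spatula_tip in the frame of tray between 0.06 and 0.118 m and z of spatula_grip in the frame of tray between 0.004 and 0.016 m and angle between spatula_grip's own z axis and vertical below 0.2 rad); the robot touches nothing.
It fails at once if the spatula or the fork was moved more than 30 mm (distance of any of spatula_grip, fork_grip from where it was at the start of the episode above 0.03 m).
It fails at once if the dish or the lidded box was moved more than 30 mm (distance of any of dish_center, lidbox_center from where it was at the start of the episode above 0.03 m).
It fails at once if the spoon was dropped (fell freely faster than 0.7 m/s, about 25 mm) (contact force between spoon and anything else below 0.02 N and linear speed of spoon above 0.7 m/s).
It fails at once if the probe was dropped (fell freely faster than 0.7 m/s, about 25 mm) (contact force between probe and anything else below 0.02 N and linear speed of probe above 0.7 m/s).
It also fails if it takes over 51 s, if anything falls off the work surface, if the arm or the gripper's body presses on something with over 40 N, if the wrist force passes 120 N, or if a joint passes its speed limit or range.

## Working session

There is one attempt and no reset: what is moved stays moved. The work goes in short steps, Python scripts to look and compute and a tool call to move; the robot and the scene stay as the last step left them, time stands still between calls to the robot, and variables do not carry over. Pictures are saved under pics/ and viewed, at most 10 in all, crops included, and the job is handed in when it is done.

Besides the shell and the picture viewer there is one more tool, called after "Call:" by a JSON object that holds its "name" and its "arguments". carry_out: Moves the arm, as the interface text tells. Its arguments: {"type":"object","properties":{"moves":{"type":"array","items":{"type":"object","properties":{"jaw":{"type":"number"},"dx":{"type":"number"},"dy":{"type":"number"},"dz":{"type":"number"},"yaw":{"type":"number"}}}},"grip_force":{"type":"number"}},"required":["moves"]}

```bash
mkdir -p pics
cat > h.py <<'E'
import numpy as np, cv2
from plant import *
def ray(cam,px):
    m=camera_model(cam);K=np.array(m["camera_matrix"]);V=np.array(m["view"])
    d=np.linalg.inv(K)@np.array([px[0],px[1],1.])
    if cam=="wrist":
        a=np.hypot(d[0],d[1]); d=np.array([d[0]/a*np.sin(a),d[1]/a*np.sin(a),np.cos(a)]) if a>1e-9 else np.array([0,0,1.])
    d=np.array([d[0],-d[1],-d[2]]); R=V[:3,:3]; return -R.T@V[:3,3], R.T@d
def onz(cam,px,z):
    o,d=ray(cam,px); return o+d*(z-o[2])/d[2]
E
python3 - <<'E'
from h import *
a=read_camera("scene");b=read_camera("side")
for n,i in(("scene",a),("side",b)):
    cv2.imwrite(f"pics/{n}0.png",cv2.resize(i[:,:,::-1],(800,600),interpolation=cv2.INTER_CUBIC)); cv2.imwrite(f"{n}.png",i[:,:,::-1]); print(np.round(camera_model(n)["view"],3).tolist())
s=read_state();print(s["tool_pos"],s["orientation"],s["t"])
E
```

```text
[[0.824, 0.566, 0.018, -0.438], [-0.321, 0.441, 0.838, 0.12], [0.466, -0.696, 0.545, -1.098], [0.0, 0.0, 0.0, 1.0]]
[[0.974, -0.227, -0.008, -0.515], [0.186, 0.776, 0.603, -0.129], [-0.13, -0.588, 0.798, -0.969], [0.0, 0.0, 0.0, 1.0]]
[0.19181505 0.56799506 0.21770498] [-5.09390424e-01 -3.09963369e+00  2.46667902e-03] 0.1
```

View pics/scene0.png

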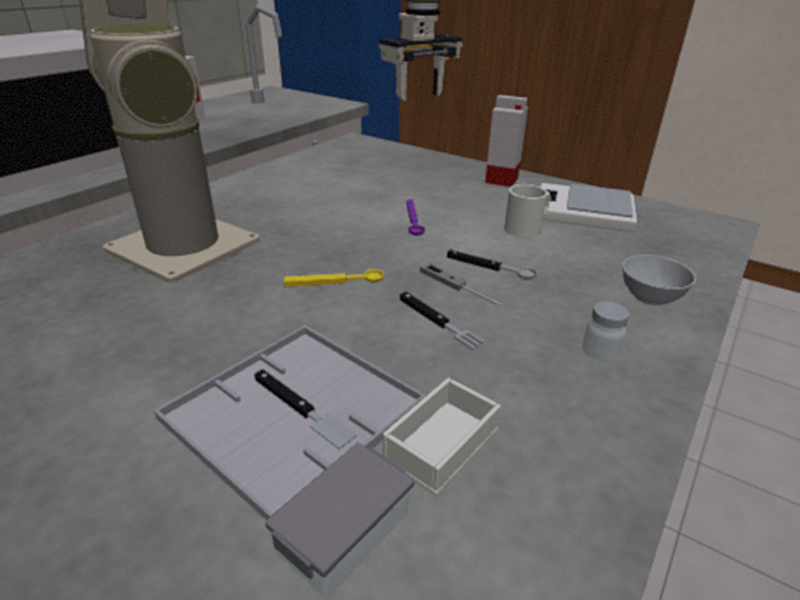

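View pics/side0.png

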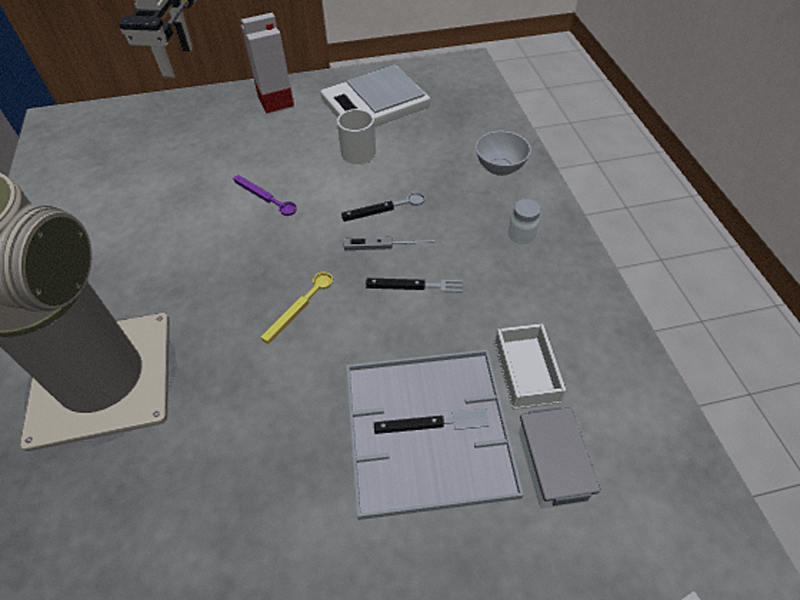

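Both views show one black-handled steel spoon: side view handle (342,215)–(395,205), bowl (416,199). Its look-alikes are the purple spoon (265,195) and the yellow spoon (298,305). The probe is at (345,243)–(434,241), the fork at (367,284)–(462,286), and the spatula at (375,425)–(488,419). The dish (530,365) is behind the tray's left end lane and the lidbox (560,455) behind the right one.

The black and steel spoon fits the description, and I'll confirm it in a crop.

Run:
```python
from h import *
P=lambda c,u,v,z:np.round(onz(c,(u*.7,v*.7),z),4)
for n,z,s,c in [("spoon end",.007,(342,215),(447,255)),("spoon handle far",.007,(395,206),(501,267)),("spoon bowl c",.007,(416,199),(527,273)),("spoon tip",.006,(425,197),(537,275)),
 ("probe end",.008,(344,243),(420,268)),("probe body far",.008,(393,242),(466,285)),("probe tip",.007,(434,241),(500,304)),
 ("fork end",.008,(366,283),(401,296)),("fork tip",.008,(462,286),(478,342)),
 ("spat end",.01,(375,426),(255,375)),("spat tip",.004,(488,419),(345,440)),
 ("trayNL",.016,(347,367),(305,328)),("trayFL",.016,(487,353),(424,397)),("trayNR",.016,(359,516),(158,413)),("trayFR",.016,(521,495),(0,0)),
 ("dish nearL",.045,(497,331),(386,436))]:
    print(n,P("side",*s,z),P("scene",*c,z) if c[0] else "")
b=cv2.imread("side.png")
cv2.imwrite("pics/crop1.png",cv2.resize(b[115:215,150:350],(800,400),interpolation=cv2.INTER_CUBIC))
```

```text
spoon end [0.4587 0.283  0.007 ] [0.4597 0.267  0.007 ]
spoon handle far [0.571  0.2833 0.007 ] [0.5669 0.2859 0.007 ]
spoon bowl c [0.6188 0.2936 0.007 ] [0.6163 0.2938 0.007 ]
spoon tip [0.6391 0.2962 0.006 ] [0.6338 0.2995 0.006 ]
probe end [0.4498 0.2033 0.008 ] [0.446  0.1902 0.008 ]
probe body far [0.5449 0.1832 0.008 ] [0.5458 0.1867 0.008 ]
probe tip [0.6249 0.1676 0.007 ] [0.622  0.1671 0.007 ]
fork end [0.4734 0.0928 0.008 ] [0.4728 0.088  0.008 ]
fork tip [0.6462 0.0439 0.008 ] [0.642  0.0486 0.008 ]
spat end [ 0.4334 -0.1958  0.01  ] [ 0.4269 -0.203   0.01  ]
spat tip [ 0.6109 -0.2226  0.004 ] [ 0.6002 -0.2191  0.004 ]
trayNL [ 0.4084 -0.0836  0.016 ] [ 0.4124 -0.086   0.016 ]
trayFL [ 0.6439 -0.1115  0.016 ] [ 0.6445 -0.1098  0.016 ]
trayNR [ 0.3845 -0.328   0.016 ] [ 0.389 -0.328  0.016]
trayFR [ 0.6172 -0.3523  0.016 ] 
dish nearL [ 0.6651 -0.0905  0.045 ] [ 0.6596 -0.2163  0.045 ]
```

View pics/crop1.png

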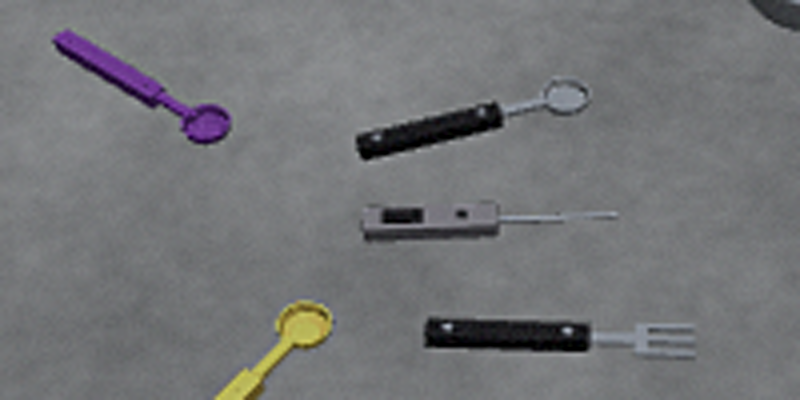

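The crop confirms it: the spoon has a black handle with rivets at (360–500,105–155) and a steel bowl at (567,95). The probe is below it and the fork, with its tines, is below that. Next I'll check that the carton and mug are clear of the path.

Run:
```python
from h import *
P=lambda c,u,v,z:np.round(onz(c,(u*.7,v*.7),z),3)
print("carton base",P("side",275,108,0),P("scene",503,184,0),"mug",P("side",358,160,0),P("scene",522,235,0),"mugtop",P("side",356,120,.1), "purple",P("side",290,209,.005))
```

```text
carton base [0.358 0.702 0.   ] [0.371 0.708 0.   ] mug [0.523 0.457 0.   ] [0.537 0.453 0.   ] mugtop [0.528 0.464 0.1  ] purple [0.356 0.328 0.005]
```

Call:
{"name": "carry_out", "arguments": {"moves": [{"jaw": 0.06,"dx": -0.0506,"dy": -0.0206},{"dx": -0.0506,"dy": -0.0206},{"dx": -0.0506,"dy": -0.0206},{"dx": -0.0506,"dy": -0.0206},{"dx": -0.0506,"dy": -0.0206},{"dx": -0.0506,"dy": -0.0206},{"dx": -0.0506,"dy": -0.0206},{"dx": -0.0506,"dy": -0.0206}], "grip_force": 20}}

```text
invalid input at $.moves[0]: expected keys jaw, dx, dy, dz, yaw
```

Call:
{"name": "carry_out", "arguments": {"moves": [{"jaw": 0.06,"yaw": -0.15},{"yaw": -0.15},{"yaw": -0.15},{"dz": 0.03},{"dz": 0.03},{}]}}

```text
invalid input at $.moves[0]: expected keys jaw, dx, dy, dz, yaw
```

Run:
```python
from h import *
s=read_state();i=read_camera("wrist")
print(s["tool_pos"],s["orientation"],s["t"],s["opening"],s["q"])
cv2.imwrite("wrist.png",i[:,:,::-1]);cv2.imwrite("pics/w1.png",i[:,:,::-1])
np.save("w.npy",camera_model("wrist")["view"])
```

```text
[0.19181505 0.56799506 0.21770498] [-5.09390424e-01 -3.09963369e+00  2.46667902e-03] 0.1 0.09314948612762253 [ 1.15961949e+00  1.31097316e-01  1.48913465e+00 -1.71302344e-05
  1.52297657e+00 -8.54100431e-02]
```

View pics/w1.png

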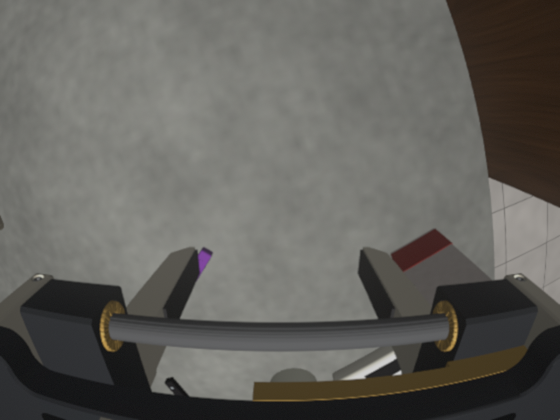

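The moves were refused because every row needs all five keys, so nothing moved. The wrist picture shows bare bench, the fingers at (180,270) and (380,270), and the purple handle at (205,260). I'll resend the moves with full rows.

Call:
{"name": "carry_out", "arguments": {"moves": [{"jaw": 0.06,"dx": -0.0506,"dy": -0.0206,"dz": 0,"yaw": 0},{"jaw": 0.06,"dx": -0.0506,"dy": -0.0206,"dz": 0,"yaw": 0},{"jaw": 0.06,"dx": -0.0506,"dy": -0.0206,"dz": 0,"yaw": 0},{"jaw": 0.06,"dx": -0.0506,"dy": -0.0206,"dz": 0,"yaw": 0},{"jaw": 0.06,"dx": -0.0506,"dy": -0.0206,"dz": 0,"yaw": 0},{"jaw": 0.06,"dx": -0.0506,"dy": -0.0206,"dz": 0,"yaw": 0},{"jaw": 0.06,"dx": -0.0506,"dy": -0.0206,"dz": 0,"yaw": 0},{"jaw": 0.06,"dx": -0.0506,"dy": -0.0206,"dz": 0,"yaw": 0}], "grip_force": 20}}

```text
t: 1.15
tool_pos: [0.5238, 0.2814, 0.2184]
orientation: [-0.51, -3.1, 0.0]
force: [0.4, 1.4, -0.5]
opening: 0.0604
gripper_force: 0.0
```

Call:
{"name": "carry_out", "arguments": {"moves": [{"jaw": 0.06,"dx": 0,"dy": 0,"dz": 0,"yaw": -0.15},{"jaw": 0.06,"dx": 0,"dy": 0,"dz": 0,"yaw": -0.15},{"jaw": 0.06,"dx": 0,"dy": 0,"dz": 0,"yaw": -0.15},{"jaw": 0.06,"dx": 0,"dy": 0,"dz": 0.03,"yaw": 0},{"jaw": 0.06,"dx": 0,"dy": 0,"dz": 0.03,"yaw": 0},{"jaw": 0.06,"dx": 0,"dy": 0,"dz": 0,"yaw": 0}]}}

```text
t: 1.9
tool_pos: [0.5206, 0.2818, 0.1553]
orientation: [0.195, -3.13, 0.003]
force: [0.6, -0.5, -0.2]
opening: 0.0601
gripper_force: 0.0
```

Run:
```python
from h import *
s=read_state();i=read_camera("wrist")
print(s["tool_pos"],s["orientation"],s["t"],s["opening"],s["q"])
cv2.imwrite("wrist.png",i[:,:,::-1]);cv2.imwrite("pics/w2.png",i[:,:,::-1])
```

```text
[0.52060325 0.28181115 0.15532689] [ 0.19457829 -3.12963495  0.00332182] 1.9 0.0600546461716307 [ 4.09541402e-01  1.52163895e-01  1.58083033e+00  2.15379030e-05
  1.41487955e+00 -1.28544417e+00]
```

View pics/w2.png

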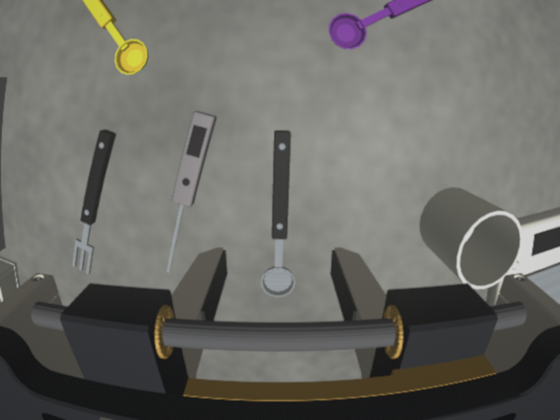

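The wrist view shows the spoon between the fingers: handle (283,131)–(280,238), bowl tip (278,295). The probe runs (204,113)–(168,271). I'll measure both from here.

Run:
```python
from h import *
def T(e,t,n,L):
    A,B=onz("wrist",e,.012)[:2],onz("wrist",t,.006)[:2];d=B-A
    print(n,A,B,"len",np.linalg.norm(d),"ang",np.arctan2(d[1],d[0]),"grip",A+d/np.linalg.norm(d)*L)
T((283,131),(278,296),"spoon",.065);T((205,113),(168,271),"probe",.055);T((108,131),(84,272),"fork",.065)
s=read_state();R=cv2.Rodrigues(np.array(s["orientation"]))[0];print(R.round(3))
```

```text
spoon [0.45740742 0.27760505] [0.64074738 0.29574086] len 0.1842347614586907 ang 0.09859824287335772 grip [0.52209173 0.28400356]
probe [0.44803441 0.2009078 ] [0.62705599 0.16634238] len 0.18232798931646066 ang -0.19073260971965683 grip [0.50203702 0.190481  ]
fork [0.47261293 0.09553423] [0.65131374 0.0479078 ] len 0.18493852462142563 ang -0.26046065676041263 grip [0.53542057 0.07879506]
[[-0.992 -0.124 -0.003]
 [-0.124  0.992 -0.001]
 [ 0.003 -0.001 -1.   ]]
```

Call:
{"name": "carry_out", "arguments": {"moves": [{"jaw": 0.06,"dx": -0.002,"dy": 0.002,"dz": 0.04,"yaw": 0.02},{"jaw": 0.06,"dx": 0,"dy": 0,"dz": 0.05,"yaw": 0},{"jaw": 0.06,"dx": 0,"dy": 0,"dz": 0.04,"yaw": 0},{"jaw": 0.06,"dx": 0,"dy": 0,"dz": 0.015,"yaw": 0},{"jaw": 0.06,"dx": 0,"dy": 0,"dz": 0.006,"yaw": 0},{"jaw": 0.0,"dx": 0,"dy": 0,"dz": 0,"yaw": 0},{"jaw": 0.0,"dx": 0,"dy": 0,"dz": 0,"yaw": 0},{"jaw": 0.0,"dx": 0,"dy": 0,"dz": 0,"yaw": 0}], "grip_force": 25}}

```text
t: 2.95
tool_pos: [0.5254, 0.2854, 0.009]
orientation: [-0.164, 3.135, 0.001]
force: [0.2, -0.6, -0.4]
opening: 0.0346
gripper_force: 0.0
```

Call:
{"name": "carry_out", "arguments": {"moves": [{"jaw": 0.0,"dx": 0,"dy": 0,"dz": 0,"yaw": 0},{"jaw": 0.0,"dx": 0,"dy": 0,"dz": 0,"yaw": 0}]}}

```text
t: 3.2
tool_pos: [0.5246, 0.285, 0.0079]
orientation: [-0.164, 3.137, -0.0]
force: [-0.4, 0.2, 1.1]
opening: 0.0154
gripper_force: 25.0
```

The fingers hold only the top 6 mm of the handle, so I'll regrip a little lower.

Call:
{"name": "carry_out", "arguments": {"moves": [{"jaw": 0.03,"dx": 0,"dy": 0,"dz": 0,"yaw": 0},{"jaw": 0.03,"dx": 0,"dy": 0,"dz": 0.003,"yaw": 0},{"jaw": 0.03,"dx": 0,"dy": 0,"dz": 0,"yaw": 0},{"jaw": 0.03,"dx": 0,"dy": 0,"dz": 0,"yaw": 0}]}}

```text
t: 3.7
tool_pos: [0.5244, 0.2849, 0.0044]
orientation: [0.164, -3.137, 0.0]
force: [0.1, -0.1, -0.8]
opening: 0.03
gripper_force: 0.0
```

Call:
{"name": "carry_out", "arguments": {"moves": [{"jaw": 0.0,"dx": 0,"dy": 0,"dz": 0,"yaw": 0},{"jaw": 0.0,"dx": 0,"dy": 0,"dz": 0,"yaw": 0},{"jaw": 0.0,"dx": 0,"dy": 0,"dz": 0,"yaw": 0},{"jaw": 0.0,"dx": 0,"dy": 0,"dz": -0.02,"yaw": 0},{"jaw": 0.0,"dx": 0,"dy": 0,"dz": -0.03,"yaw": 0},{"jaw": 0.0,"dx": 0,"dy": 0,"dz": -0.03,"yaw": 0},{"jaw": 0.0,"dx": 0,"dy": 0,"dz": -0.02,"yaw": 0},{"jaw": 0.0,"dx": 0,"dy": 0,"dz": 0,"yaw": 0}], "grip_force": 35}}

```text
t: 4.7
tool_pos: [0.5261, 0.2857, 0.1074]
orientation: [-0.163, 3.133, 0.002]
force: [0.2, 0.7, -0.8]
opening: 0.0158
gripper_force: 35.0
```

Call:
{"name": "carry_out", "arguments": {"moves": [{"jaw": 0.0,"dx": 0.004,"dy": -0.02,"dz": 0,"yaw": 0},{"jaw": 0.0,"dx": 0.008,"dy": -0.046,"dz": 0,"yaw": 0},{"jaw": 0.0,"dx": 0.008,"dy": -0.046,"dz": 0,"yaw": 0},{"jaw": 0.0,"dx": 0.008,"dy": -0.046,"dz": 0,"yaw": 0},{"jaw": 0.0,"dx": 0.008,"dy": -0.046,"dz": 0,"yaw": 0},{"jaw": 0.0,"dx": 0.008,"dy": -0.046,"dz": 0,"yaw": 0},{"jaw": 0.0,"dx": 0.008,"dy": -0.046,"dz": 0,"yaw": 0},{"jaw": 0.0,"dx": 0.008,"dy": -0.046,"dz": 0,"yaw": 0}]}}

```text
t: 5.7
tool_pos: [0.4982, -0.0635, 0.1028]
orientation: [0.163, -3.134, -0.001]
force: [0.5, -0.2, -0.9]
opening: 0.0155
gripper_force: 35.0
```

Call:
{"name": "carry_out", "arguments": {"moves": [{"jaw": 0.0,"dx": 0.008,"dy": -0.046,"dz": 0,"yaw": 0},{"jaw": 0.0,"dx": 0.004,"dy": -0.033,"dz": 0,"yaw": 0},{"jaw": 0.0,"dx": 0,"dy": 0,"dz": 0,"yaw": 0.1},{"jaw": 0.0,"dx": 0,"dy": 0,"dz": 0,"yaw": 0.1},{"jaw": 0.0,"dx": 0,"dy": 0,"dz": 0,"yaw": 0},{"jaw": 0.0,"dx": 0,"dy": 0,"dz": 0,"yaw": 0}]}}

```text
t: 6.45
tool_pos: [0.4957, -0.1413, 0.1037]
orientation: [-0.147, -3.137, -0.001]
force: [0.3, 0.4, 0.1]
opening: 0.0158
gripper_force: 35.0
```

Run:
```python
from h import *
s=read_state();i=read_camera("wrist");j=read_camera("side")
print(s["tool_pos"],s["orientation"],s["t"],s["opening"],s["q"])
cv2.imwrite("pics/w3.png",np.hstack([cv2.resize(i,(400,300)),cv2.resize(j[180:390,200:480],(400,300))])[:,:,::-1])
cv2.imwrite("wrist.png",i[:,:,::-1])
```

```text
[ 0.49571272 -0.14127923  0.10367858] [-1.47270797e-01 -3.13650967e+00 -6.75907370e-04] 6.45 0.015754925602621418 [-3.77047056e-01 -1.01624599e-02  1.84915728e+00 -1.24661846e-04
  1.30427688e+00 -1.85397193e+00]
```

View pics/w3.png

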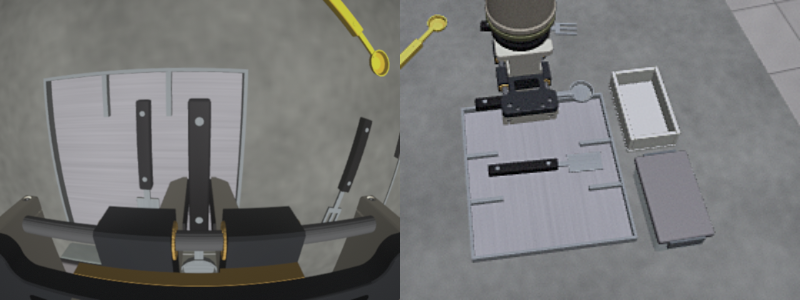

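The wrist half shows the spoon handle level over the left lane (190–210,100–225) and parallel to the spatula. The tray's near corners are at (45,80) and (247,70). One check of the tray from here.

Run:
```python
from h import *
L=onz("wrist",(247*1.4,70*1.4),.016)[:2];R=onz("wrist",(45*1.4,80*1.4),.016)[:2];d=L-R
yaw=np.arctan2(-d[0],d[1]);print(L,R,np.linalg.norm(d),yaw)
x=np.array([np.cos(yaw),np.sin(yaw)]);print("centre",(L+R)/2+.12*x)
for c,yw in(((L+R)/2+.12*x,yaw),(np.array([.5146,-.219]),-.1)):
    X=np.array([np.cos(yw),np.sin(yw)]);Y=np.array([-X[1],X[0]])
    p=read_state()["tool_pos"][:2]-c;print("tcp in tray",p@X,p@Y)
    print("spoon tgt",c-.025*X+.076*Y,"probe tgt",c-.035*X-.076*Y)
```

```text
[ 0.40675451 -0.08101351] [ 0.38282342 -0.32611736] 0.24626935804384453 -0.09732806409027374
centre [ 0.51422105 -0.21522637]
tcp in tray -0.02507850751033393 0.07196314377242298
spoon tgt [ 0.49672462 -0.13715669] probe tgt [ 0.47200143 -0.28746559]
tcp in tray -0.026024491988085235 0.07561282164117042
spoon tgt [ 0.49731224 -0.14088385] probe tgt [ 0.47218751 -0.29112615]
```

Call:
{"name": "carry_out", "arguments": {"moves": [{"jaw": 0.0,"dx": 0,"dy": 0.002,"dz": 0.03,"yaw": 0},{"jaw": 0.0,"dx": 0,"dy": 0,"dz": 0.03,"yaw": 0},{"jaw": 0.0,"dx": 0,"dy": 0,"dz": 0.018,"yaw": 0},{"jaw": 0.0,"dx": 0,"dy": 0,"dz": 0.008,"yaw": 0},{"jaw": 0.0,"dx": 0,"dy": 0,"dz": 0.004,"yaw": 0},{"jaw": 0.0,"dx": 0,"dy": 0,"dz": 0,"yaw": 0},{"jaw": 0.0,"dx": 0,"dy": 0,"dz": 0,"yaw": 0}]}}

```text
t: 7.42
tool_pos: [0.4976, -0.1395, 0.0155]
orientation: [0.15, 3.137, -0.001]
force: [-0.3, -0.7, -1.1]
opening: 0.0155
gripper_force: 35.0
```

Call:
{"name": "carry_out", "arguments": {"moves": [{"jaw": 0.0,"dx": 0,"dy": 0,"dz": 0.004,"yaw": 0},{"jaw": 0.0,"dx": 0,"dy": 0,"dz": 0.003,"yaw": 0},{"jaw": 0.0,"dx": 0,"dy": 0,"dz": 0,"yaw": 0},{"jaw": 0.0,"dx": 0,"dy": 0,"dz": 0,"yaw": 0}]}}

```text
t: 7.92
tool_pos: [0.497, -0.1392, 0.0077]
orientation: [0.15, 3.138, -0.0]
force: [-0.3, 0.4, 0.6]
opening: 0.0157
gripper_force: 35.0
```

Call:
{"name": "carry_out", "arguments": {"moves": [{"jaw": 0.04,"dx": 0,"dy": 0,"dz": 0,"yaw": 0},{"jaw": 0.04,"dx": 0,"dy": 0,"dz": 0,"yaw": 0},{"jaw": 0.04,"dx": 0,"dy": 0,"dz": 0,"yaw": 0},{"jaw": 0.04,"dx": 0,"dy": 0,"dz": -0.02,"yaw": 0},{"jaw": 0.04,"dx": 0,"dy": 0,"dz": -0.04,"yaw": 0},{"jaw": 0.04,"dx": 0,"dy": 0,"dz": -0.05,"yaw": 0},{"jaw": 0.04,"dx": 0,"dy": 0,"dz": -0.03,"yaw": 0}]}}

```text
t: 8.8
tool_pos: [0.4978, -0.1396, 0.1505]
orientation: [0.15, 3.135, -0.002]
force: [1.1, 0.6, -0.6]
opening: 0.04
gripper_force: 0.0
```

Call:
{"name": "carry_out", "arguments": {"moves": [{"jaw": 0.06,"dx": 0.0037,"dy": 0.047,"dz": 0,"yaw": 0},{"jaw": 0.06,"dx": 0.0037,"dy": 0.047,"dz": 0,"yaw": 0},{"jaw": 0.06,"dx": 0.0037,"dy": 0.047,"dz": 0,"yaw": 0},{"jaw": 0.06,"dx": 0.0037,"dy": 0.047,"dz": 0,"yaw": 0},{"jaw": 0.06,"dx": 0.0037,"dy": 0.047,"dz": 0,"yaw": 0},{"jaw": 0.06,"dx": 0.0037,"dy": 0.047,"dz": 0,"yaw": 0},{"jaw": 0.06,"dx": 0.0037,"dy": 0.047,"dz": 0,"yaw": 0.085},{"jaw": 0.06,"dx": 0,"dy": 0,"dz": 0,"yaw": 0}]}}

```text
t: 9.8
tool_pos: [0.5021, 0.1935, 0.1476]
orientation: [-0.279, -3.129, -0.001]
force: [-0.2, -0.7, -0.2]
opening: 0.0601
gripper_force: 0.0
```

Run:
```python
from h import *
s=read_state();i=read_camera("wrist");j=read_camera("side")
print(s["tool_pos"],s["orientation"],s["t"],s["opening"],s["q"])
cv2.imwrite("pics/w4.png",np.hstack([cv2.resize(i,(400,300)),cv2.resize(j[180:390,200:480],(400,300))])[:,:,::-1])
```

```text
[0.50209956 0.19354973 0.1475733 ] [-2.78575098e-01 -3.12905185e+00 -9.88247827e-04] 9.8 0.06009024481215716 [ 2.72180279e-01  7.96457259e-03  1.74748104e+00  6.57932572e-04
  1.38607881e+00 -1.12114788e+00]
```

View pics/w4.png

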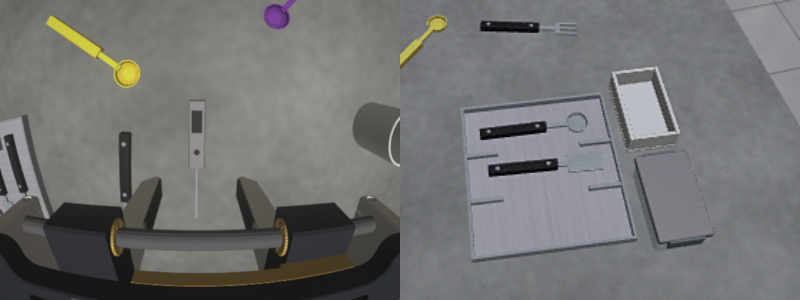

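The side half shows the spoon lying in the left lane. In the wrist half the probe (197,100–218) is centred and aligned between the fingers. Descending on the probe.

Call:
{"name": "carry_out", "arguments": {"moves": [{"jaw": 0.06,"dx": 0,"dy": -0.003,"dz": 0.04,"yaw": 0},{"jaw": 0.06,"dx": 0,"dy": 0,"dz": 0.05,"yaw": 0},{"jaw": 0.06,"dx": 0,"dy": 0,"dz": 0.035,"yaw": 0},{"jaw": 0.06,"dx": 0,"dy": 0,"dz": 0.014,"yaw": 0},{"jaw": 0.06,"dx": 0,"dy": 0,"dz": 0.005,"yaw": 0},{"jaw": 0.05,"dx": 0,"dy": 0,"dz": 0,"yaw": 0},{"jaw": 0.05,"dx": 0,"dy": 0,"dz": 0,"yaw": 0}]}}

```text
t: 10.78
tool_pos: [0.5034, 0.1881, 0.0053]
orientation: [0.283, 3.126, 0.001]
force: [-0.3, 1.3, -0.2]
opening: 0.0503
gripper_force: 0.0
```

Call:
{"name": "carry_out", "arguments": {"moves": [{"jaw": 0.0,"dx": 0,"dy": 0,"dz": 0.001,"yaw": 0},{"jaw": 0.0,"dx": 0,"dy": 0,"dz": 0,"yaw": 0},{"jaw": 0.0,"dx": 0,"dy": 0,"dz": 0,"yaw": 0},{"jaw": 0.0,"dx": 0,"dy": 0,"dz": 0,"yaw": 0},{"jaw": 0.0,"dx": 0,"dy": 0,"dz": 0,"yaw": 0}], "grip_force": 35}}

```text
t: 11.4
tool_pos: [0.5021, 0.1879, 0.0028]
orientation: [0.283, 3.129, 0.0]
force: [0.6, 1.6, 1.6]
opening: 0.022
gripper_force: 35.0
```

Call:
{"name": "carry_out", "arguments": {"moves": [{"jaw": 0.0,"dx": 0,"dy": 0,"dz": -0.02,"yaw": 0},{"jaw": 0.0,"dx": 0,"dy": 0,"dz": -0.03,"yaw": 0},{"jaw": 0.0,"dx": 0,"dy": 0,"dz": -0.03,"yaw": 0},{"jaw": 0.0,"dx": 0,"dy": 0,"dz": -0.02,"yaw": 0},{"jaw": 0.0,"dx": 0,"dy": 0,"dz": 0,"yaw": 0}]}}

```text
t: 12.02
tool_pos: [0.5034, 0.1881, 0.1043]
orientation: [0.283, 3.125, 0.002]
force: [-0.5, -0.3, -0.3]
opening: 0.0218
gripper_force: 35.0
```

Call:
{"name": "carry_out", "arguments": {"moves": [{"jaw": 0.0,"dx": -0.0023,"dy": -0.02,"dz": 0,"yaw": 0},{"jaw": 0.0,"dx": -0.005,"dy": -0.0434,"dz": 0,"yaw": 0},{"jaw": 0.0,"dx": -0.005,"dy": -0.0434,"dz": 0,"yaw": 0},{"jaw": 0.0,"dx": -0.005,"dy": -0.0434,"dz": 0,"yaw": 0},{"jaw": 0.0,"dx": -0.005,"dy": -0.0434,"dz": 0,"yaw": 0},{"jaw": 0.0,"dx": -0.005,"dy": -0.0434,"dz": 0,"yaw": 0},{"jaw": 0.0,"dx": -0.005,"dy": -0.0434,"dz": 0,"yaw": 0},{"jaw": 0.0,"dx": -0.005,"dy": -0.0434,"dz": 0,"yaw": 0}]}}

```text
t: 13.02
tool_pos: [0.4786, -0.1393, 0.1009]
orientation: [-0.284, -3.126, -0.001]
force: [-0.7, 0.8, -0.5]
opening: 0.0218
gripper_force: 35.0
```

Call:
{"name": "carry_out", "arguments": {"moves": [{"jaw": 0.0,"dx": -0.005,"dy": -0.0434,"dz": 0,"yaw": 0},{"jaw": 0.0,"dx": -0.005,"dy": -0.0434,"dz": 0,"yaw": 0},{"jaw": 0.0,"dx": -0.005,"dy": -0.0434,"dz": 0,"yaw": 0},{"jaw": 0.0,"dx": -0.0025,"dy": -0.022,"dz": 0,"yaw": 0},{"jaw": 0.0,"dx": 0,"dy": 0,"dz": 0,"yaw": -0.085},{"jaw": 0.0,"dx": 0,"dy": 0,"dz": 0,"yaw": 0},{"jaw": 0.0,"dx": 0,"dy": 0,"dz": 0,"yaw": 0}]}}

```text
t: 13.9
tool_pos: [0.47, -0.2897, 0.102]
orientation: [-0.152, -3.137, -0.001]
force: [-0.8, -0.0, 0.1]
opening: 0.0216
gripper_force: 35.0
```

Run:
```python
from h import *
s=read_state();i=read_camera("wrist");j=read_camera("side")
print(s["tool_pos"],s["orientation"],s["t"],s["opening"],s["q"])
cv2.imwrite("pics/w5.png",np.hstack([cv2.resize(i,(400,300)),cv2.resize(j[180:390,200:480],(400,300))])[:,:,::-1])
```

```text
[ 0.46998091 -0.28966098  0.10204446] [-1.52327475e-01 -3.13704812e+00 -1.11401720e-03] 13.9 0.021612284432395303 [-6.45287060e-01  8.92199888e-02  1.75013208e+00  1.14186778e-04
  1.30334082e+00 -2.11907468e+00]
```

View pics/w5.png

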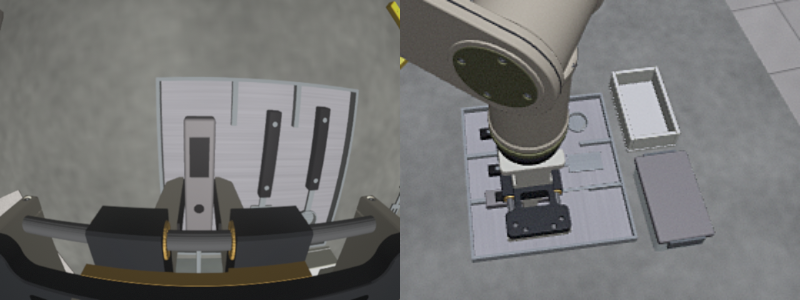

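The probe is level and over the right lane: wrist (185–215,115–225), lane x 160–235. Lowering it.

Call:
{"name": "carry_out", "arguments": {"moves": [{"jaw": 0.0,"dx": 0,"dy": 0,"dz": 0.03,"yaw": 0},{"jaw": 0.0,"dx": 0,"dy": 0,"dz": 0.03,"yaw": 0},{"jaw": 0.0,"dx": 0,"dy": 0,"dz": 0.018,"yaw": 0},{"jaw": 0.0,"dx": 0,"dy": 0,"dz": 0.008,"yaw": 0},{"jaw": 0.0,"dx": 0,"dy": 0,"dz": 0.005,"yaw": 0},{"jaw": 0.0,"dx": 0,"dy": 0,"dz": 0.003,"yaw": 0},{"jaw": 0.0,"dx": 0,"dy": 0,"dz": 0,"yaw": 0},{"jaw": 0.0,"dx": 0,"dy": 0,"dz": 0,"yaw": 0}]}}

```text
t: 15.0
tool_pos: [0.4707, -0.2906, 0.0092]
orientation: [0.15, 3.137, -0.001]
force: [0.4, -0.0, -0.5]
opening: 0.0215
gripper_force: 35.0
```

Call:
{"name": "carry_out", "arguments": {"moves": [{"jaw": 0.0,"dx": 0,"dy": 0,"dz": 0.002,"yaw": 0},{"jaw": 0.0,"dx": 0,"dy": 0,"dz": 0.001,"yaw": 0},{"jaw": 0.0,"dx": 0,"dy": 0,"dz": 0,"yaw": 0},{"jaw": 0.0,"dx": 0,"dy": 0,"dz": 0,"yaw": 0}]}}

```text
t: 15.5
tool_pos: [0.4704, -0.2903, 0.0058]
orientation: [-0.15, -3.138, 0.0]
force: [0.6, 0.5, 2.9]
opening: 0.0217
gripper_force: 35.0
```

Call:
{"name": "carry_out", "arguments": {"moves": [{"jaw": 0.045,"dx": 0,"dy": 0,"dz": 0,"yaw": 0},{"jaw": 0.045,"dx": 0,"dy": 0,"dz": 0,"yaw": 0},{"jaw": 0.045,"dx": 0,"dy": 0,"dz": 0,"yaw": 0},{"jaw": 0.045,"dx": 0,"dy": 0,"dz": -0.02,"yaw": 0},{"jaw": 0.045,"dx": 0,"dy": 0,"dz": -0.05,"yaw": 0},{"jaw": 0.045,"dx": 0,"dy": 0,"dz": -0.06,"yaw": 0},{"jaw": 0.045,"dx": 0,"dy": 0,"dz": -0.06,"yaw": 0},{"jaw": 0.045,"dx": 0,"dy": 0,"dz": -0.06,"yaw": 0}]}}

```text
t: 16.5
tool_pos: [0.4701, -0.2901, 0.2595]
orientation: [0.15, 3.136, -0.002]
force: [1.2, -0.7, -0.3]
opening: 0.0448
gripper_force: 0.0
```

Call:
{"name": "carry_out", "arguments": {"moves": [{"jaw": 0.045,"dx": 0.04,"dy": 0.05,"dz": 0,"yaw": 0},{"jaw": 0.045,"dx": 0.04,"dy": 0.05,"dz": 0,"yaw": 0},{"jaw": 0.045,"dx": 0.0,"dy": 0.06,"dz": 0,"yaw": 0},{"jaw": 0.045,"dx": 0,"dy": 0.06,"dz": 0,"yaw": 0},{"jaw": 0.045,"dx": 0,"dy": 0.06,"dz": 0,"yaw": 0},{"jaw": 0.045,"dx": 0,"dy": 0.06,"dz": 0,"yaw": 0},{"jaw": 0.045,"dx": 0,"dy": 0,"dz": 0,"yaw": 0}]}}

```text
t: 17.38
tool_pos: [0.4247, 0.0571, 0.2572]
orientation: [0.139, 3.137, 0.002]
force: [-0.3, -0.3, 0.1]
opening: 0.0448
gripper_force: 0.0
```

Run:
```python
from h import *
j=read_camera("side");print(read_state()["t"])
cv2.imwrite("pics/s6.png",cv2.resize(j[180:390,200:480],(800,600),interpolation=cv2.INTER_CUBIC)[:,:,::-1])
```

```text
17.425
```

View pics/s6.png

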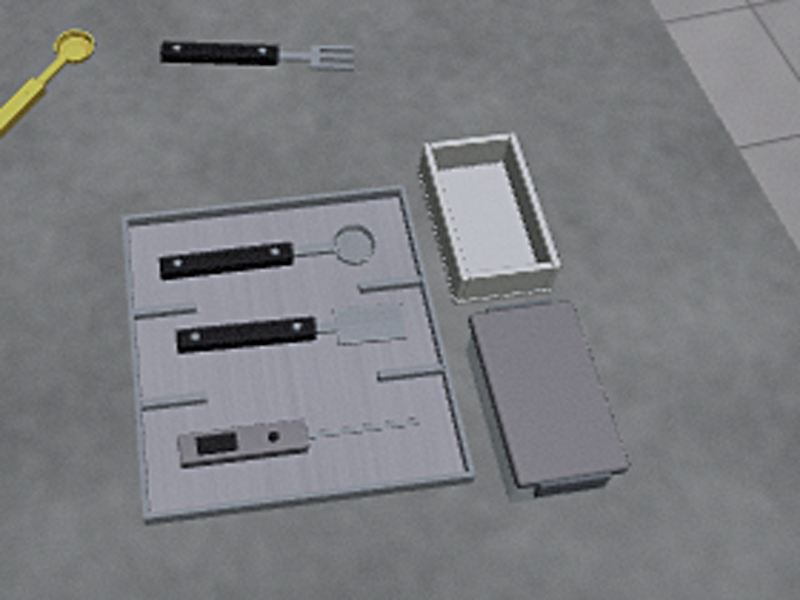

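The picture shows the spoon (160–375,245) in the dish-side lane, the spatula in the middle, and the probe (180–420,440) in the lane by the lidbox. All three lie flat with their handles towards the robot. Handing in.

```bash
python3 -c "
from plant import *
print(close_job())"
```

```text
the job is handed in; nothing more can be done
None
```

The job is handed in (no verdict was returned): the final picture shows the spoon in the lane on the dish's side and the probe in the lane by the lidded box, both flat with handles towards the robot, with the spatula still in the middle lane and about 17.5 s of the 51 s used.

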